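# Slide out the rod tray and stand the stirring rods in the jar

### The arm

A 6-joint arm with a two-finger parallel gripper is mounted at the origin on the work surface. World frame = base frame: x ahead of the robot, y to its left, z up, the work surface at z = 0. Lengths are in m, angles in rad, forces in N, time in s.
With the tool pointing down it reaches from about 0.35 to 0.775 m from the base axis. Payload 7.3 kg.
Tool frame: the origin (TCP) lies on the centre line of the jaws, within the pads' length; the fingertips stand 11 mm ahead of it and the grasp point (between the pads) lies 8 mm behind it; z points along the fingers, y is the direction in which the jaws open and shut (so a half turn about z gives the same grasp; the last joint's range is limited). The gripper opens to 92 mm and grips with 3 to 60 N. Pads are 19 mm wide; open, the fingers measure 130 mm over their backs; the gripper's body (75 mm by 190 mm) begins 47 mm behind the grasp point.
Start: joints at [-1.457, 0.342, 1.524, -0, 1.275, -0.146], TCP at [0.135, -0.507, 0.238] pointing down, gripper open.
Joint ranges: [-2.53, 2.53], [-0.77, 2.02], [0.04, 2.7], [-1, 4.14], [0.28, 2.66], [-3.11, 3.11]. Speed limits (rad/s): [2.57, 2.57, 3.14, 3.14, 3.14, 3.14].

### API

Orientations are given as [roll, pitch, yaw] about the fixed x, y, z axes, in that order (R = Rz(yaw) Ry(pitch) Rx(roll)).
In Python, from cell import robot gives the robot as it stands.
- The arm moves only by the tool jog_arm, never from a script. Its argument "deltas" is one flat list of numbers, 6 for each row, row after row: the shift along the world's x, y, z in units of 0.1 m (1.0 is 0.1 m), then the turn, a rotation vector about the world's x, y, z in units of 90 degrees (1.0 is 90 degrees). A call has 1 to 5 rows; each row is the pose to reach, as a shift and turn from the pose commanded when the call began; what a row does not reach only later rows make up. A row lasts 1/12 s, in which the tool goes at most 41.7 mm and 7.16 degrees, less where a joint would pass 70% of its speed; a pose out of reach is approached as far as the arm can. A call with a number of a shift or a turn outside -1 to 1 is refused whole. A call with a gripper value outside its range is refused whole. "claw" is the opening, from 0 (shut) to 1 (fully open), set as the call begins (left out, the last holds). The fingers move at their own pace and stop on an object; "newtons" is the grip in N (left out, the last holds). Time passes only in rows, so rows that repeat a pose let the fingers close. It gives the time, the measured TCP pose, the force and the opening at its end, in the units of the state.
- robot.observe(): the state, without advancing time (a new reading comes with each control period).
- robot.read_camera(name): name is "scene" or "top"; returns the picture (420x560x3 uint8, red, green, blue); there is no depth.
- robot.camera_params(name): a dict with "fx", "fy", "cx", "cy" (pixels), "k1" (the pictures are not rectified: a ray, as slopes to the right and down, at radius r is drawn at 1 + k1 r^2 times it, then the intrinsics apply), "R" (3x3) and "t" (3): a world point X has camera coordinates R X + t. Camera axes: x right, y down, z forward; pixel columns grow to the right and rows downward; lengths in m; the calibration is good to about 2 mm. A picture is of the moment at which its call begins. camera_params takes no time and is no camera call.
- robot.hand_in(): hands the job in, once; it reports no verdict.
The state is a dict: "time": time; "qpos": joint angles; "qvel": joint speeds; "joint_efforts": joint torques, N m; "tool_pos": TCP position; "tool_rot": TCP orientation; "contact_force": force on the tool from outside, world axes, zero at the start; "torque": the same for the moment, N m; "opening": finger opening in m.
Only numpy, scipy, OpenCV 4.12 (cv2) and the standard library are available. Lean on these libraries where they do the work, as an engineer would, in place of code of your own. Each camera call takes 0.05 s, during which the arm holds its last target. There are 200 camera calls.

### The job

Slide the grey rod tray forward by its steel post until the rods and pestle leaning in it are fully clear of the white bench shelf above them. Then take the two plain stirring rods, whichever slots they are in, and drop each of them end-down into the narrow white porcelain jar, leaving them standing in it. Leave the pestle (the one with the thick rounded head) leaning in its slot, the tray pulled out and flat, the jar standing where it is, and the bottle and the tube rack undisturbed.

Things in the scene. Friction and masses are not known exactly. Their poses are not given: they have to be found in the camera images.
- shelf: low white bench shelf, fixed, open in front and behind: board 360 mm wide (y), 170 mm deep (x), underside 170 mm and top 182 mm above the bench, end panels 12 mm thick at y = +-174 mm from x = 30 mm back; small jars on it to 255 mm up. Origin on the bench below the middle of its front edge; +x points back under the shelf, so the way out is -x
- tray: loose grey tray, 200 x 200 mm, 0.6 kg, base 6 mm, slides on the bench; starts half under the shelf, square to it within a few degrees. Origin: centre of underside; +x to its back. Slots at y = -65, 0, +65 mm hold an item each, leaning back 45 degrees: foot at x = -68 mm between cheeks and a front stop 20 mm high, upper part on the notched bar
- tray_grip (a point): holding point of the tray's upright steel grip post: diameter 14 mm, top 58 mm above the bench, at the middle of the tray's front (tray x = -130 mm). This point is on its axis 40 mm up. Nothing else within 50 mm of it is over 20 mm high. The tray drags with about 2 to 8 N
- tray_bar (a point): middle of the tray's notched cross bar, on the bar's top, 108 mm above the bench, at tray x = +45 mm; 8 mm thick in x, 200 mm long in y, teeth beside each item to 128 mm up. Rod tops reach tray x = +61 mm, 139 mm up; the pestle's head x = +80 mm, 161 mm up
- rod_a: plain white plastic stirring rod, straight, 12 mm in diameter, 180 mm long, rounded ends, 45 g, alike to the other. Origin at the tip of its lower end; +z runs along it to its top end. In the tray it leans 45 degrees, top end towards the tray's +x; 117 mm along it its middle is about 91 mm above the bench, with free space beside and below
- rod_b: plain white plastic stirring rod, straight, 12 mm in diameter, 180 mm long, rounded ends, 45 g, alike to the other. Origin at the tip of its lower end; +z runs along it to its top end. In the tray it leans 45 degrees, top end towards the tray's +x; 117 mm along it its middle is about 91 mm above the bench, with free space beside and below
- rod_a_top (a point): middle of the top end of rod_a, 180 mm from its origin
- rod_b_top (a point): middle of the top end of rod_b, 180 mm from its origin
- pestle: white porcelain pestle, 205 mm long: a 12 mm round handle with a thick rounded head 30 mm across on its upper end. Origin at the middle of its lower end, +z along it to the head. Leans in a slot of the tray like the rods; it must stay there
- jar: narrow white porcelain jar, open at the top, loose, about 0.7 kg, 110 mm tall, 56 mm outside, 44 mm inside diameter (wall 6 mm), foot 72 mm across; inner floor 10 mm above the bench. Origin at the centre of its underside, z up its axis. It stands on the right-hand side of the bench
- bottle: white plastic bottle with a red cap, 86 mm in diameter, 190 mm tall, bystander. Origin at the centre of its underside
- tube_rack: orange rack full of white-capped tubes, 100 x 130 x 44 mm, bystander. Origin at the centre of its underside
Mind the look-alikes: they are no part of the job. What is shaped like the jar but blue or green is not meant.

How it is judged:
By the outcome, as a careful person would: the job done as asked, in the order asked, and still so for the second after the job is handed in, with the robot touching nothing.
It also fails if it takes over 72 s, if anything falls off the work surface, if the arm or the gripper's body presses on something with over 40 N, if the wrist force passes 120 N, or if a joint passes its speed limit or range.

## Working session

There is one attempt and no reset: what is moved stays moved. The work goes in short steps, Python scripts to look and compute and a tool call to move; the robot and the scene stay as the last step left them, time stands still between calls to the robot, and variables do not carry over. Pictures are saved under pics/ and viewed, about 8 in all and at most 12, crops included, and the job is handed in when it is done.

Besides the shell and the picture viewer there is one more tool, called after ">>>" in YAML: its name, and indented under it one key for each argument. jog_arm: Moves the arm, as the interface text tells. Its arguments: {"type":"object","properties":{"deltas":{"type":"array","items":{"type":"number"}},"claw":{"type":"number"},"newtons":{"type":"number"}},"required":["deltas"]}

```bash
mkdir -p pics; ls; python3 - <<'E'
from cell import robot
import cv2
o=robot.observe(); print(o)
for n in("scene","top"):
    cv2.imwrite(f"pics/{n}0.png",cv2.cvtColor(robot.read_camera(n),cv2.COLOR_RGB2BGR)); print(n,robot.camera_params(n))
E
```

```text
pics
{'time': 0.0, 'qpos': array([-1.45699466e+00,  3.42735236e-01,  1.52504323e+00, -7.06467905e-06,
        1.27537363e+00, -1.46003771e-01]), 'qvel': array([ 1.03363015e-03,  8.14325992e-05, -9.66887302e-04,  1.35234244e-04,
        8.45656686e-04, -5.03600594e-04]), 'joint_efforts': array([-2.41495372e-04, -4.31239772e+01, -2.44220835e+01,  7.16014858e-02,
        5.59158681e-02, -1.35685577e-04]), 'tool_pos': array([ 0.13484078, -0.50697939,  0.2370293 ]), 'tool_rot': array([-3.14004883e+00, -2.20191790e-04,  2.59807332e-01]), 'contact_force': array([-0.92616987,  0.82478796, -0.35508088]), 'torque': array([-0.02186092,  0.03916594, -0.03623203]), 'opening': 0.09170418090809966}
scene {'fx': 524.2938520259072, 'fy': 524.2938520259072, 'cx': 286.9901744831592, 'cy': 206.5909339059609, 'k1': -0.06472097109943219, 'R': array([[-0.83599849,  0.54872958, -0.00153916],
       [ 0.51872703,  0.78936809, -0.32835998],
       [-0.17896587, -0.27530685, -0.9445514 ]]), 't': array([ 0.47404618, -0.29106743,  1.8290282 ])}
top {'fx': 540.6823447643454, 'fy': 540.6823447643454, 'cx': 286.88579375083907, 'cy': 217.12322033436337, 'k1': -0.20743184122941316, 'R': array([[-0.02362744, -0.99967126, -0.00995548],
       [-0.99764925,  0.02421806, -0.06410508],
       [ 0.06432511,  0.00841744, -0.99789349]]), 't': array([0.03866961, 0.58681708, 1.47191015])}
```

View pics/scene0.png

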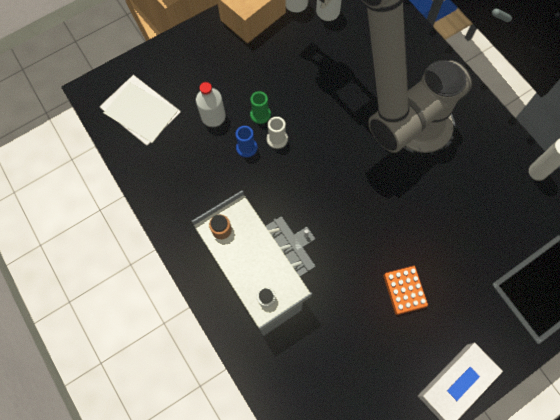

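View pics/top0.png

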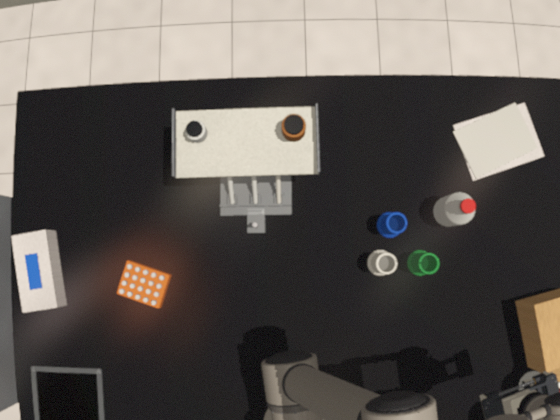

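Both pictures show the shelf. The tray post is at scene (305,237) and top (256,225). Jar candidates:
- White: scene (277,132), top (381,263).
- Blue: scene (245,141), top (392,224).
- Green: scene (260,107), top (424,263).

I choose the white one. Next is a close crop of the tray and jar from both views.

```bash
cat > h.py <<'E'
import numpy as np, cv2
from cell import robot
from scipy.optimize import least_squares
P={n:robot.camera_params(n) for n in("scene","top")}
def ray(n,u,v):
    p=P[n]; K=np.array([[p['fx'],0,p['cx']],[0,p['fy'],p['cy']],[0,0,1]])
    x=cv2.undistortPoints(np.array([[[u,v]]],float),K,np.array([p['k1'],0,0,0,0]))[0,0]
    R=np.array(p['R']);t=np.array(p['t'])
    d=R.T@np.array([x[0],x[1],1]); return -R.T@t,d/np.linalg.norm(d)
def at_z(n,u,v,z):
    c,d=ray(n,u,v); return c+d*(z-c[2])/d[2]
def tri(a,b):
    (c1,d1),(c2,d2)=ray("scene",*a),ray("top",*b)
    s=np.linalg.lstsq(np.c_[d1,-d2],c2-c1,rcond=None)[0]
    p,q=c1+s[0]*d1,c2+s[1]*d2; return (p+q)/2,np.linalg.norm(p-q)
def proj(n,X):
    p=P[n];R=np.array(p['R']);c=R@np.array(X)+p['t'];x=c[:2]/c[2];x=x*(1+p['k1']*(x@x))
    return np.array([x[0]*p['fx']+p['cx'],x[1]*p['fy']+p['cy']])
def snap(n): return cv2.cvtColor(robot.read_camera(n),cv2.COLOR_RGB2BGR)
def crop(im,u,v,w,h,s): return cv2.resize(im[v:v+h,u:u+w],None,fx=s,fy=s,interpolation=cv2.INTER_CUBIC)
E
python3 - <<'E'
from h import *
s=cv2.imread("pics/scene0.png");t=cv2.imread("pics/top0.png")
a=np.hstack([crop(s,255,205,66,80,6),crop(t,212,168,66,80,6)][:2]) 
b=np.hstack([crop(s,250,105,66,40,6)[:120*2],crop(t,350,240,66,40,6)[:240]])
cv2.imwrite("pics/c1.png",cv2.resize(a,None,fx=1,fy=1)[:600]); 
out=np.vstack([a[:360],b]); cv2.imwrite("pics/c1.png",out); print(out.shape)
E
```

```text
(600, 792, 3)
```

View pics/c1.png

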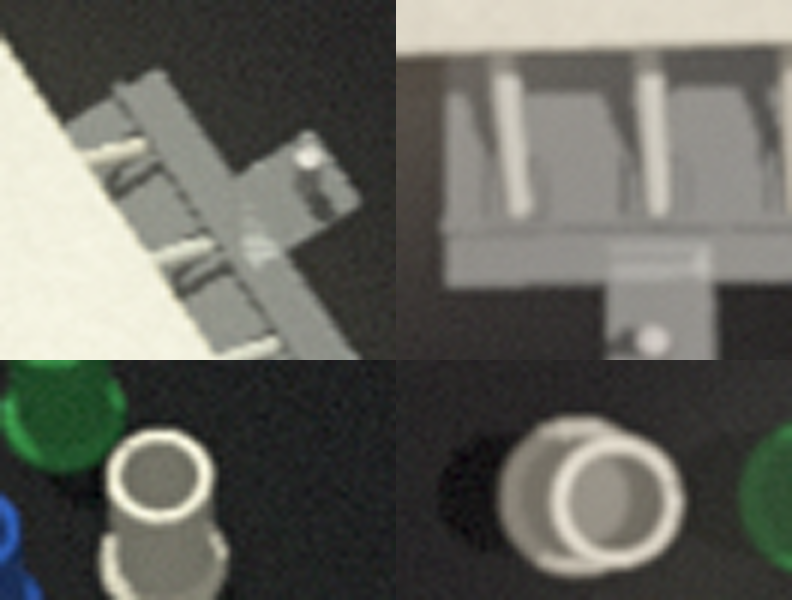

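```bash
python3 - <<'E'
from h import *
np.set_printoptions(precision=4,suppress=True)
print("post",tri((306.1,230.6),(254.4,224.3)))
print("jar rim",tri((275.8,123.5),(386.0,262.7)))
print("shelf",at_z("top",173,178,.182),at_z("top",319,174,.182))
print("shelf sc",at_z("scene",262,326,.182),at_z("scene",310,292,.182))
f=[at_z("top",212+(u-396)/6-.4,168+v/6-.4,.012) for u,v in((519,212),(656,212))];print(f)
for u,v in((445,288),(790,284)):print(at_z("top",212+(u-396)/6-.4,168+v/6-.4,.01))
o=robot.observe();print(o['tool_pos'])
E
```

```text
post (array([0.5684, 0.1123, 0.0515]), np.float64(0.0005766321822181652))
jar rim (array([ 0.4577, -0.2314,  0.1066]), np.float64(0.001720795476553661))
shelf [0.6819 0.3054 0.182 ] [ 0.6819 -0.0587  0.182 ]
shelf sc [0.8456 0.3008 0.182 ] [0.6841 0.2954 0.182 ]
[array([0.6313, 0.1762, 0.012 ]), array([0.6297, 0.1125, 0.012 ])]
[0.5969 0.2116 0.01  ]
[0.5949 0.0512 0.01  ]
[ 0.1348 -0.5071  0.2371]
```

Post at (0.568, 0.112) and shelf front at x≈0.682, so a pull of about 0.14 m clears everything. Moving to above the post.

>>> jog_arm:
  deltas: [0.21,0.3,0,0,0,-0.03,0.42,0.6,0,0,0,-0.06,0.62,0.885,0,0,0,-0.06]
  claw: 0.6

```text
time: 0.35
tool_pos: [0.1971, -0.4174, 0.2371]
tool_rot: [-3.14, -0.0, 0.162]
contact_force: [0.7, -0.4, 0.2]
opening: 0.0764
```

>>> jog_arm:
  deltas: [0.21,0.3,0,0,0,-0.03,0.42,0.6,0,0,0,-0.06,0.62,0.885,0,0,0,-0.06]

```text
time: 0.6
tool_pos: [0.2594, -0.3285, 0.2375]
tool_rot: [-3.141, 0.0, 0.068]
contact_force: [-0.0, -0.1, 0.1]
opening: 0.0575
```

>>> jog_arm:
  deltas: [0.21,0.3,0,0,0,-0.03,0.42,0.6,0,0,0,-0.06,0.62,0.885,0,0,0,-0.06]

```text
time: 0.85
tool_pos: [0.3214, -0.24, 0.2376]
tool_rot: [-3.141, 0.0, -0.026]
contact_force: [0.8, -0.4, 0.1]
opening: 0.0551
```

>>> jog_arm:
  deltas: [0.21,0.3,0,0,0,0,0.42,0.6,0,0,0,0,0.62,0.885,0,0,0,0]

```text
time: 1.1
tool_pos: [0.3834, -0.1515, 0.2376]
tool_rot: [-3.142, 0.0, -0.023]
contact_force: [0.8, -2.1, -0.0]
opening: 0.055
```

>>> jog_arm:
  deltas: [0.21,0.3,0,0,0,0,0.42,0.6,0,0,0,0,0.62,0.885,0,0,0,0]

```text
time: 1.35
tool_pos: [0.4455, -0.0629, 0.2376]
tool_rot: [-3.142, 0.0, -0.023]
contact_force: [0.2, -0.6, 0.5]
opening: 0.0547
```

>>> jog_arm:
  deltas: [0.21,0.3,-0.1,0,0,0,0.42,0.6,-0.2,0,0,0,0.62,0.885,-0.3,0,0,0]

```text
time: 1.6
tool_pos: [0.5076, 0.0256, 0.2072]
tool_rot: [3.141, 0.0, -0.023]
contact_force: [0.2, -1.0, -0.0]
opening: 0.0549
```

>>> jog_arm:
  deltas: [0.21,0.3,-0.2,0,0,0,0.42,0.6,-0.5,0,0,0,0.61,0.88,-0.8,0,0,0,0.61,0.88,-0.8,0,0,0]

```text
time: 1.93
tool_pos: [0.5671, 0.1151, 0.1226]
tool_rot: [-3.141, 0.007, -0.02]
contact_force: [-1.2, -0.6, -0.9]
opening: 0.0552
```

>>> jog_arm:
  deltas: [0,-0.03,-0.3,0,0,0,0,-0.03,-0.6,0,0,0,0,-0.03,-0.85,0,0,0,0,-0.03,-0.85,0,0,0]

```text
time: 2.27
tool_pos: [0.5642, 0.108, 0.038]
tool_rot: [3.141, 0.01, -0.023]
contact_force: [-1.3, 0.2, -0.4]
opening: 0.0549
```

>>> jog_arm:
  deltas: [0,0,0,0,0,0,0,0,0,0,0,0,0,0,0,0,0,0,0,0,0,0,0,0,0,0,0,0,0,0]
  claw: 0
  newtons: 30

```text
time: 2.68
tool_pos: [0.5687, 0.1086, 0.0442]
tool_rot: [-3.141, -0.003, -0.023]
contact_force: [-0.4, -0.3, -0.0]
opening: 0.0262
```

```bash
python3 -c "
from cell import robot
o=robot.observe()
print(o['time'],o['qpos'],o['tool_pos'],o['tool_rot'],o['contact_force'],o['opening'])"
```

```text
2.6833 [ 5.63968286e-02  6.50724198e-01  1.59814362e+00 -1.01615801e-04
  8.90160781e-01  1.65027556e+00] [0.56866429 0.10860228 0.04424206] [-3.14146797e+00 -2.56224159e-03 -2.30187152e-02] [-0.42447122 -0.34461444 -0.04102109] 0.026239900481944002
```

>>> jog_arm:
  deltas: [0,0.03,-0.04,0,0,0,0,0.03,-0.07,0,0,0,0,0.03,-0.07,0,0,0]
  claw: 0.3

```text
time: 2.93
tool_pos: [0.5674, 0.1118, 0.0351]
tool_rot: [3.141, 0.001, -0.023]
contact_force: [0.1, 0.5, 0.5]
opening: 0.0275
```

>>> jog_arm:
  deltas: [0,0,0,0,0,0,0,0,0,0,0,0,0,0,0,0,0,0,0,0,0,0,0,0,0,0,0,0,0,0]
  claw: 0
  newtons: 30

```text
time: 3.35
tool_pos: [0.5679, 0.1117, 0.0357]
tool_rot: [3.142, 0.0, -0.023]
contact_force: [-0.1, 0.9, -0.9]
opening: 0.0137
```

>>> jog_arm:
  deltas: [0,0,0,0,0,0,0,0,0,0,0,0,0,0,0,0,0,0]

```text
time: 3.6
tool_pos: [0.5679, 0.1117, 0.0357]
tool_rot: [3.142, 0.0, -0.023]
contact_force: [-0.7, 1.1, -0.8]
opening: 0.0138
```

>>> jog_arm:
  deltas: [-0.03,0,0,0,0,0,-0.1,0,0,0,0,0,-0.2,0,0,0,0,0,-0.3,0,0,0,0,0,-0.4,0,0,0,0,0]

```text
time: 4.02
tool_pos: [0.5272, 0.1115, 0.0357]
tool_rot: [3.141, -0.0, -0.023]
contact_force: [1.6, 0.2, -3.9]
opening: 0.0135
```

>>> jog_arm:
  deltas: [-0.1,0,0,0,0,0,-0.2,0,0,0,0,0,-0.3,0,0,0,0,0,-0.4,0,0,0,0,0,-0.5,0,0,0,0,0]

```text
time: 4.43
tool_pos: [0.477, 0.1115, 0.0358]
tool_rot: [3.141, -0.0, -0.023]
contact_force: [2.9, 0.2, -4.7]
opening: 0.0135
```

>>> jog_arm:
  deltas: [-0.1,0,0,0,0,0,-0.2,0,0,0,0,0,-0.3,0,0,0,0,0,-0.4,0,0,0,0,0,-0.47,0,0,0,0,0]

```text
time: 4.85
tool_pos: [0.4295, 0.1115, 0.0358]
tool_rot: [3.141, 0.0, -0.023]
contact_force: [1.6, -1.0, -3.4]
opening: 0.0135
```

>>> jog_arm:
  deltas: [-0.03,0,0,0,0,0,-0.03,0,0,0,0,0,-0.03,0,0,0,0,0]

```text
time: 5.1
tool_pos: [0.4263, 0.1116, 0.0356]
tool_rot: [3.141, 0.003, -0.023]
contact_force: [-6.3, 0.3, 2.7]
opening: 0.0128
```

```bash
python3 - <<'E'
from h import *
print({k:v for k,v in robot.observe().items() if k in('qpos','tool_pos','tool_rot','contact_force','opening')})
s=snap("scene");t=snap("top")
cv2.imwrite("pics/s2.png",s);cv2.imwrite("pics/t2.png",t)
cv2.imwrite("pics/c2.png",np.hstack([crop(s,240,195,100,100,4),crop(t,200,165,100,100,4)]))
E
```

```text
{'qpos': array([ 8.16921157e-02,  4.87902689e-01,  1.98826789e+00, -3.91135778e-05,
        6.68876900e-01,  1.67539278e+00]), 'tool_pos': array([0.4263337 , 0.11155395, 0.03563297]), 'tool_rot': array([ 3.14120793,  0.00343343, -0.02287427]), 'contact_force': array([-6.30963441,  0.27591058,  2.68725341]), 'opening': 0.01277984875406408}
```

View pics/c2.png

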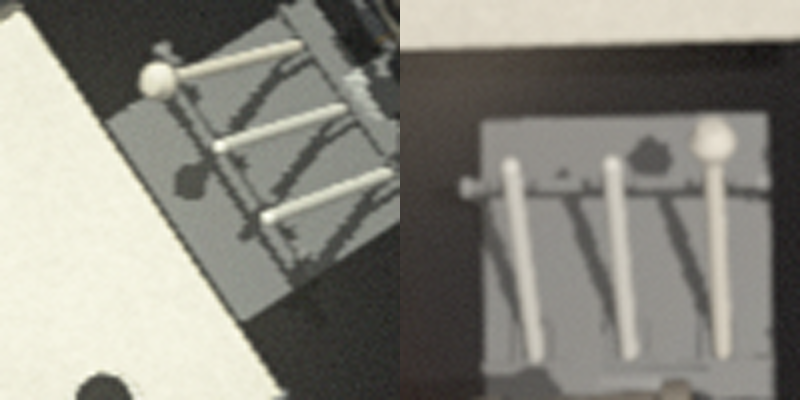

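The post is pulled out. The pestle is in slot y=-65 (right), with its head at top-crop (713,140). The plain rods are at y=0, tops at scene-crop (218,146) and top-crop (612,163), and y=+65, tops at scene-crop (267,218) and top-crop (511,165). All tops are clear of the shelf edge. Releasing and rising.

>>> jog_arm:
  deltas: [0,0,0,0,0,0,0,0,0,0,0,0,0,0,0,0,0,0,0,0,0,0,0,0]
  claw: 0.5

```text
time: 5.53
tool_pos: [0.4286, 0.1116, 0.0359]
tool_rot: [-3.142, -0.001, -0.023]
contact_force: [0.4, -1.1, -0.0]
opening: 0.0353
```

>>> jog_arm:
  deltas: [0,0,0.2,0,0,0,0,0,0.5,0,0,0,0,0,0.8,0,0,0,0,0,1.0,0,0,0]

```text
time: 5.87
tool_pos: [0.4289, 0.1117, 0.1382]
tool_rot: [-3.141, -0.003, -0.023]
contact_force: [1.4, 0.5, -0.0]
opening: 0.0462
```

>>> jog_arm:
  deltas: [0,0,0.35,0,-0.07,0,0,0,0.6,0,-0.15,0,0,0,0.8,0,-0.22,0,0,0,0.8,0,-0.22,0,0,0,0.8,0,-0.22,0]

```text
time: 6.28
tool_pos: [0.4275, 0.1117, 0.2167]
tool_rot: [-3.133, -0.347, -0.024]
contact_force: [0.1, 0.1, -0.7]
opening: 0.0457
```

```bash
python3 - <<'E'
from h import *
np.set_printoptions(precision=4,suppress=True)
sc=lambda u,v:(240+u/4-.4,195+v/4-.4); tp=lambda u,v:(200+(u-400)/4-.4,165+v/4-.4)
for n,a,b,c,d in(("mid",(218,146),(612,163),(345,106),(630,352)),("left",(267,218),(511,165),(392,174),(537,352))):
    print(n,tri(sc(*a),tp(*b)),tri(sc(*c),tp(*d)))
print("pestle",tri(sc(158,80),tp(713,140)))
o=robot.observe();print(o['qpos'],o['tool_pos'],o['tool_rot'])
D=np.array([[.342735,1.525043,.519,.2370],[.650724,1.598144,.5739,.04424],[.487903,1.988268,.434,.03563]])
def f(p):
    a2,a3,h,o=p; A=D[:,0];B=A+D[:,1]
    return np.r_[a2*np.sin(A)+a3*np.sin(B+o)-D[:,2],h+a2*np.cos(A)+a3*np.cos(B+o)-D[:,3]]
r=least_squares(f,[.4,.4,.1,0]);print(r.x,r.fun)
E
```

```text
mid (array([0.6135, 0.1107, 0.1252]), np.float64(0.0008843113806868344)) (array([0.4906, 0.1104, 0.011 ]), np.float64(0.003170245169732198))
left (array([0.6138, 0.1764, 0.1232]), np.float64(0.00021532966817838648)) (array([0.491 , 0.1764, 0.0048]), np.float64(0.005518343669929383))
pestle (array([0.6251, 0.0456, 0.1374]), np.float64(0.00011742540040909231))
[ 0.1073  0.0445  2.0272 -0.0545  0.7255  1.7351] [0.4275 0.1117 0.2167] [-3.1331 -0.3469 -0.024 ]
[ 0.5097  0.382  -0.0859  0.1278] [ 0.0004 -0.0006  0.0005 -0.0003 -0.0002  0.0005]
```

```bash
cat > kin.py <<'E'
import numpy as np
from scipy.spatial.transform import Rotation as Ro
from scipy.optimize import least_squares
A2,A3,H,O,LAT=.5097,.382,-.0859,.1278,.0764
LO=np.array([-2.53,-.77,.04,-1,.28,-3.11]);HI=np.array([2.53,2.02,2.7,4.14,2.66,3.11])
L=.2
def fk(q,L=None):
    L=L if L is not None else globals()['L']
    R=Ro.from_euler('ZYZYZ',[q[0],q[1]+q[2],q[3],q[4],q[5]+np.pi/2])
    w=np.array([A2*np.sin(q[1])+A3*np.sin(q[1]+q[2]+O),LAT,H+L+A2*np.cos(q[1])+A3*np.cos(q[1]+q[2]+O)])
    return Ro.from_euler('z',q[0]).apply(w)+R.apply([0,0,L]),R
def ik(p,R,q0):
    f=lambda q:np.r_[(fk(q)[0]-p)*5,(fk(q)[1]*R.inv()).as_rotvec()]
    r=least_squares(f,np.clip(q0,LO+.001,HI-.001),bounds=(LO,HI),x_scale='jac'); return r.x,np.linalg.norm(r.fun)
E
python3 - <<'E'
from kin import *
from cell import robot
np.set_printoptions(precision=4,suppress=True)
o=robot.observe();q=o['qpos']
print((fk(q)[1]*Ro.from_euler('xyz',o['tool_rot']).inv()).as_rotvec())
r=least_squares(lambda x:fk(q,x[0])[0]-o['tool_pos'],[.2]);print(r.x,r.fun)
E
```

```text
Traceback (most recent call last):
  File "kin.py", line 9, in fk
    R=Ro.from_euler('ZYZYZ',[q[0],q[1]+q[2],q[3],q[4],q[5]+np.pi/2])
  File "scipy/spatial/transform/_rotation.pyx", line 1413, in scipy.spatial.transform._rotation.Rotation.from_euler
ValueError: Expected axis specification to be a non-empty string of upto 3 characters, got ZYZYZ
```

```bash
sed -i "s/R=Ro.from_euler('ZYZYZ'.*/R=Ro.from_euler('ZYZ',[q[0],q[1]+q[2],q[3]])*Ro.from_euler('YZ',[q[4],q[5]+np.pi\/2])/" kin.py
python3 - <<'E'
from kin import *
import kin
from cell import robot
np.set_printoptions(precision=3,suppress=True)
o=robot.observe();q=o['qpos']
print((fk(q)[1]*Ro.from_euler('xyz',o['tool_rot']).inv()).as_rotvec())
r=least_squares(lambda x:fk(q,x[0])[0]-o['tool_pos'],[.2]);print(r.x,r.fun)
kin.L=r.x[0]
open('kin.py','a').write(f"\nL={r.x[0]}\n")
down=Ro.from_euler('xyz',[np.pi,0,0])
T=lambda phi,al:Ro.from_euler('z',phi)*Ro.from_euler('y',-al)*down   # jaw axis perpendicular to tilt plane
rad=np.radians
for y in(.176,.111):
    for al in(20,35):
        print("grasp",y,al,*ik(np.array([.578,y,.0835]),T(-.02,rad(al)),q))
for phi in range(-120,121,20):
    for al in(65,55):
        R=T(rad(phi),rad(al)); p=np.array([.4577,-.2314,.187])+R.apply([0,0,.008])
        best=min((ik(p,R,np.r_[q0,.3,1.8,q4,1.,q6]) for q0 in(-.6,) for q4 in(-.9,0,1.5,3) for q6 in(-1.5,1.5)),key=lambda x:x[1])
        print(phi,al,best[0],round(best[1],4))
E
```

```text
[-0.  0. -0.]
[0.311] [-0. -0.  0.]
grasp 0.176 20 [ 0.209  0.518  1.796 -0.165  0.492  1.932] 7.558207186407238e-10
grasp 0.176 35 [ 0.293  0.509  1.944 -1.     0.28   2.823] 0.08004337628629661
grasp 0.111 20 [ 0.077  0.492  1.849 -0.076  0.455  1.73 ] 1.919225219029511e-13
grasp 0.111 35 [ 0.152  0.477  1.946 -0.636  0.28   2.345] 0.13623942159821742
-120 65 [-0.118  0.732  1.57  -0.984  1.555 -2.324] 0.0
-120 55 [-0.16   0.648  1.583 -0.881  1.449 -2.409] 0.0
-100 65 [-0.11   0.601  1.7   -1.     1.339 -2.489] 0.1982
-100 55 [-0.142  0.532  1.769 -1.     1.205 -2.523] 0.0702
-80 65 [-0.226  0.522  2.339  4.14   1.025 -1.71 ] 0.2873
-80 55 [-0.208  0.383  1.894 -1.     0.927 -2.822] 0.2204
-60 65 [-0.223  0.444  2.33   4.14   0.908 -1.908] 0.0049
-60 55 [-0.323  0.338  2.313  4.14   0.651 -2.024] 0.0712
-40 65 [-0.524  0.4    2.502  3.343  0.899 -1.623] 0.0
-40 55 [-0.542  0.259  2.392  3.422  0.48  -1.731] 0.0
-20 65 [-0.924  0.396  2.531  2.495  0.958 -1.428] 0.0
-20 55 [-0.868  0.248  2.414  2.305  0.579 -1.139] 0.0
0 65 [-1.164  0.425  2.392  1.812  1.03  -1.222] 0.0
0 55 [-1.083  0.302  2.306  1.625  0.811 -0.902] 0.0
20 65 [-1.223  0.495  2.167  1.358  1.187 -1.05 ] 0.0
20 55 [-1.153  0.395  2.116  1.227  1.051 -0.827] 0.0
40 65 [-1.187  0.592  1.912  1.065  1.398 -0.958] 0.0
40 55 [-1.133  0.503  1.891  0.968  1.29  -0.818] 0.0
60 65 [-1.107  0.698  1.651  0.86   1.629 -0.933] 0.0
60 55 [-1.067  0.614  1.657  0.778  1.526 -0.856] 0.0
80 65 [-1.004  0.805  1.4    0.693  1.863 -0.967] 0.0
80 55 [-0.976  0.72   1.429  0.618  1.751 -0.937] 0.0
100 65 [-0.89   0.903  1.172  0.529  2.082 -1.062] 0.0
100 55 [-0.871  0.814  1.225  0.459  1.954 -1.067] 0.0
120 65 [-0.769  0.983  0.988  0.329  2.262 -1.236] 0.0
120 55 [-0.759  0.889  1.062  0.276  2.114 -1.257] 0.0
```

```bash
cat >> kin.py <<'E'
down=Ro.from_euler('xyz',[np.pi,0,0])
T=lambda phi,al:Ro.from_euler('z',np.radians(phi))*Ro.from_euler('y',-np.radians(al))*down
E
python3 - <<'E'
from kin import *
np.set_printoptions(precision=3,suppress=True)
q=np.array([0.1073,0.0445,2.0272,-0.0545,0.7255,1.7351])
A=T(-1.32,20)
for phi in(20,40,60):
    B=T(phi,65);V=(B*A.inv()).as_rotvec();print("phi",phi,"V/90deg",V/(np.pi/2))
    p1=np.array([.4577,-.2314,.30])+B.apply([0,0,.008])
    for y in(.176,.111):
        p0=np.array([.578,y,.0835]);x=q;m=0
        seg=[(p0+[0,0,.2*s],A) for s in np.linspace(0,1,5)]+[(p0+[0,0,.2]+(p1-p0-[0,0,.2])*s,Ro.from_rotvec(V*s)*A) for s in np.linspace(.05,1,20)]+[(p1-[0,0,.12*s],B) for s in np.linspace(0,1,5)]
        e=0;prev=None;mx=0;Q=[]
        for p,R in seg:
            x,er=ik(p,R,x);e=max(e,er);Q.append(x)
        Q=np.array(Q);print(y,"err",round(e,4),"maxstep",np.abs(np.diff(Q,axis=0)).max(0),"min",Q.min(0),"max",Q.max(0),"end",p1)
E
```

```text
phi 20 V/90deg [ 0.082 -0.496  0.225]
0.176 err 0.0 maxstep [0.094 0.075 0.084 0.146 0.125 0.209] min [-1.223 -0.006  1.531 -0.167  0.493 -1.073] max [0.21  0.518 2.171 1.367 1.283 1.938] end [ 0.465 -0.229  0.297]
0.111 err 0.0 maxstep [0.081 0.078 0.085 0.125 0.129 0.182] min [-1.223  0.013  1.581 -0.079  0.455 -1.073] max [0.078 0.513 2.171 1.367 1.283 1.736] end [ 0.465 -0.229  0.297]
phi 40 V/90deg [ 0.169 -0.482  0.435]
0.176 err 0.0 maxstep [0.094 0.075 0.084 0.132 0.125 0.206] min [-1.187  0.04   1.531 -0.167  0.493 -0.973] max [0.21  0.605 2.019 1.068 1.54  1.938] end [ 0.463 -0.227  0.297]
0.111 err 0.0 maxstep [0.082 0.078 0.085 0.115 0.129 0.184] min [-1.187  0.059  1.581 -0.079  0.455 -0.973] max [0.078 0.605 1.99  1.068 1.54  1.736] end [ 0.463 -0.227  0.297]
phi 60 V/90deg [ 0.257 -0.456  0.645]
0.176 err 0.0 maxstep [0.094 0.075 0.084 0.128 0.125 0.214] min [-1.107  0.082  1.531 -0.167  0.493 -0.944] max [0.21  0.709 1.929 0.936 1.787 1.938] end [ 0.461 -0.225  0.297]
0.111 err 0.0 maxstep [0.084 0.078 0.085 0.116 0.129 0.195] min [-1.107  0.097  1.565 -0.079  0.455 -0.944] max [0.078 0.709 1.898 0.923 1.787 1.736] end [ 0.461 -0.225  0.297]
```

>>> jog_arm:
  deltas: [0.25,0.15,0,0,0,0,0.55,0.35,0,0,0,0,0.85,0.55,-0.1,0,0,0,1.0,0.64,-0.3,0,0,0,1.0,0.64,-0.3,0,0,0]
  claw: 0.45

```text
time: 6.7
tool_pos: [0.5294, 0.1766, 0.1803]
tool_rot: [-3.135, -0.337, -0.023]
contact_force: [-2.2, -0.0, -0.4]
opening: 0.0412
```

>>> jog_arm:
  deltas: [0.2,0,-0.25,0,0,0,0.2,0,-0.25,0,0,0,0.2,0,-0.25,0,0,0]

```text
time: 6.95
tool_pos: [0.5473, 0.1749, 0.1579]
tool_rot: [-3.135, -0.339, -0.025]
contact_force: [-0.1, -0.1, 0.3]
opening: 0.0409
```

```bash
python3 - <<'E'
from h import *
print({k:v for k,v in robot.observe().items() if k in('time','tool_pos','tool_rot','contact_force','opening')})
s=snap("scene");t=snap("top")
cv2.imwrite("pics/c3.png",np.hstack([crop(s,250,195,100,100,4),crop(t,190,165,100,100,4)]))
E
```

```text
{'time': 6.95, 'tool_pos': array([0.54729108, 0.17492481, 0.15785832]), 'tool_rot': array([-3.13510679, -0.33894076, -0.0246891 ]), 'contact_force': array([-0.11739029, -0.06876007,  0.33382057]), 'opening': 0.040850696712583845}
```

View pics/c3.png

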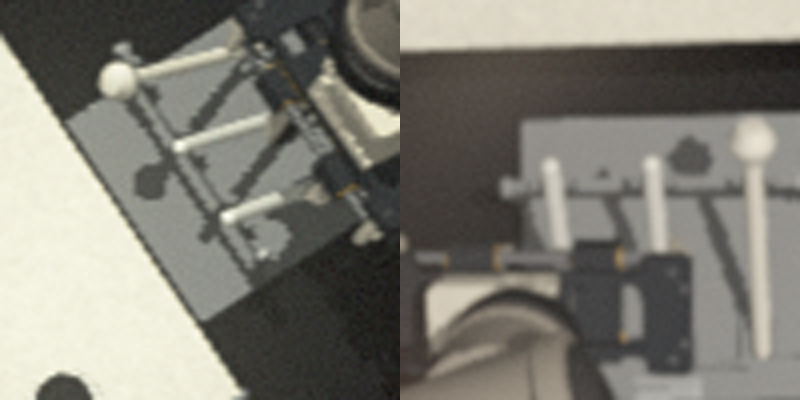

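The jaws sit above the left rod, with its top at scene-crop (225,217), and the tray and pestle are unmoved. Going down to grip.

>>> jog_arm:
  deltas: [0.1,0.01,-0.25,0,0,0,0.2,0.01,-0.5,0,0,0,0.3,0.01,-0.74,0,0,0,0.3,0.01,-0.74,0,0,0,0.3,0.01,-0.74,0,0,0]

```text
time: 7.47
tool_pos: [0.5773, 0.1763, 0.0868]
tool_rot: [-3.134, -0.344, -0.025]
contact_force: [0.0, -0.3, 0.8]
opening: 0.0414
```

>>> jog_arm:
  deltas: [0,0,0,0,0,0,0,0,0,0,0,0,0,0,0,0,0,0,0,0,0,0,0,0,0,0,0,0,0,0]
  claw: 0
  newtons: 20

```text
time: 7.88
tool_pos: [0.578, 0.1767, 0.0877]
tool_rot: [-3.133, -0.347, -0.024]
contact_force: [-0.3, -0.5, 0.9]
opening: 0.0124
```

>>> jog_arm:
  deltas: [0,0,0,0,0,0,0,0,0,0,0,0,0,0,0,0,0,0]

```text
time: 8.13
tool_pos: [0.5783, 0.1765, 0.0872]
tool_rot: [-3.134, -0.346, -0.024]
contact_force: [-0.7, -2.5, 3.2]
opening: 0.0114
```

>>> jog_arm:
  deltas: [0,0,0.1,0,0,0,0,0,0.3,0,0,0,0,0,0.6,0,0,0,0,0,0.9,0,0,0,0,0,1.0,0,0,0]

```text
time: 8.55
tool_pos: [0.5796, 0.1773, 0.1919]
tool_rot: [-3.131, -0.352, -0.025]
contact_force: [0.8, -0.2, 0.5]
opening: 0.0112
```

>>> jog_arm:
  deltas: [0,0,0.3,0,0,0,0,0,0.6,0,0,0,0,0,0.9,0,0,0,0,0,1.0,0,0,0,0,0,1.0,0,0,0]

```text
time: 8.97
tool_pos: [0.5789, 0.177, 0.2901]
tool_rot: [-3.132, -0.351, -0.025]
contact_force: [0.2, -0.7, -0.1]
opening: 0.0112
```

>>> jog_arm:
  deltas: [-0.08,-0.27,0.03,0.011,-0.032,0.029,-0.15,-0.54,0.05,0.023,-0.064,0.058,-0.23,-0.81,0.07,0.034,-0.096,0.087]

```text
time: 9.22
tool_pos: [0.5541, 0.0971, 0.2913]
tool_rot: [-3.081, -0.493, 0.092]
contact_force: [0.1, -0.1, -1.6]
opening: 0.0111
```

>>> jog_arm:
  deltas: [-0.08,-0.27,0,0.011,-0.032,0.029,-0.15,-0.54,0,0.023,-0.064,0.058,-0.23,-0.81,0,0.034,-0.096,0.087]

```text
time: 9.47
tool_pos: [0.5362, 0.0374, 0.2901]
tool_rot: [-3.043, -0.6, 0.175]
contact_force: [-0.1, -0.0, -1.2]
opening: 0.0115
```

>>> jog_arm:
  deltas: [-0.08,-0.27,0,0.011,-0.032,0.029,-0.15,-0.54,0,0.023,-0.064,0.058,-0.23,-0.81,0,0.034,-0.096,0.087]

```text
time: 9.72
tool_pos: [0.5182, -0.0231, 0.288]
tool_rot: [-3.016, -0.71, 0.266]
contact_force: [0.9, -0.0, -0.6]
opening: 0.0113
```

>>> jog_arm:
  deltas: [-0.08,-0.27,0,0.011,-0.032,0.029,-0.15,-0.54,0,0.023,-0.064,0.058,-0.23,-0.81,0,0.034,-0.096,0.087]

```text
time: 9.97
tool_pos: [0.4952, -0.1045, 0.2885]
tool_rot: [-3.015, -0.872, 0.402]
contact_force: [0.7, 0.4, 0.0]
opening: 0.0116
```

>>> jog_arm:
  deltas: [-0.08,-0.27,0,0.011,-0.032,0.029,-0.15,-0.54,0,0.023,-0.064,0.058,-0.23,-0.81,0,0.033,-0.098,0.087,-0.23,-0.81,0,0.033,-0.098,0.087,-0.23,-0.81,0,0.033,-0.098,0.087]

```text
time: 10.38
tool_pos: [0.4727, -0.1864, 0.2871]
tool_rot: [-3.051, -1.029, 0.562]
contact_force: [-0.0, 1.2, -0.3]
opening: 0.0111
```

```bash
python3 - <<'E'
from h import *
print({k:v for k,v in robot.observe().items() if k in('time','tool_pos','tool_rot','contact_force','opening','qpos')})
from kin import T;print(T(40,65).as_euler('xyz'))
s=snap("scene");t=snap("top")
cv2.imwrite("pics/c4.png",np.hstack([crop(s,225,75,100,100,4),crop(t,330,200,100,100,4)]))
E
```

```text
{'time': 10.3833, 'qpos': array([-1.09535254,  0.30618587,  1.89265766,  1.02423496,  1.40069267,
       -0.57907079]), 'tool_pos': array([ 0.47268979, -0.18636519,  0.28706047]), 'tool_rot': array([-3.050823  , -1.02851431,  0.56194485]), 'contact_force': array([-0.02770499,  1.2371044 , -0.33558004]), 'opening': 0.011104263687296506}
[ 3.14159265 -1.13446401  0.6981317 ]
```

View pics/c4.png

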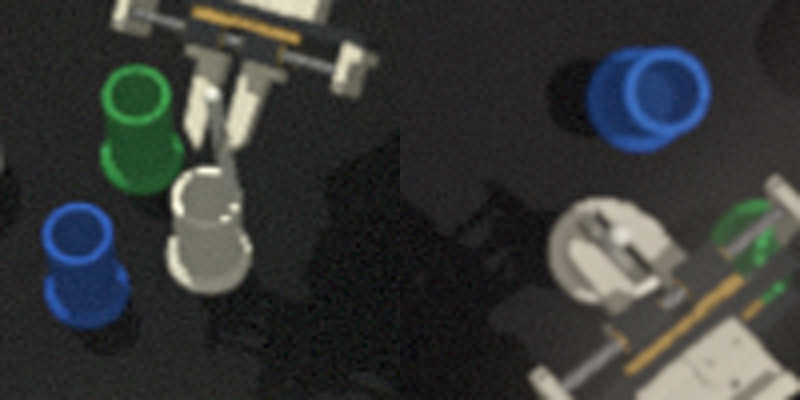

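The rod is held, with its top at scene-crop (213,93), above and beside the white jar. The moves were cut short by joint speed limits, so I compute what remains.

```bash
cat > rem.py <<'E'
import sys
from kin import *
from cell import robot
np.set_printoptions(precision=3,suppress=True)
def rem(p,R):
    o=robot.observe();print("shift/0.1",(np.array(p)-o['tool_pos'])/.1,"turn/90",(R*Ro.from_euler('xyz',o['tool_rot']).inv()).as_rotvec()/(np.pi/2))
E
python3 -c "
from rem import *
rem([.463,-.227,.290],T(40,65))"
```

```text
shift/0.1 [-0.101 -0.431  0.016] turn/90 [ 0.019 -0.07   0.033]
```

>>> jog_arm:
  deltas: [-0.03,-0.14,0.01,0.005,-0.02,0.01,-0.07,-0.28,0.01,0.01,-0.04,0.02,-0.1,-0.43,0.02,0.019,-0.07,0.033,-0.1,-0.43,0.02,0.019,-0.07,0.033,-0.1,-0.43,0.02,0.019,-0.07,0.033]

```text
time: 10.9
tool_pos: [0.4635, -0.2267, 0.291]
tool_rot: [3.136, -1.134, 0.703]
contact_force: [-0.3, -0.0, -1.2]
opening: 0.0111
```

```bash
python3 - <<'E'
from rem import *
from h import *
rem([.463,-.227,.290],T(40,65))
s=snap("scene");t=snap("top")
cv2.imwrite("pics/c5.png",np.hstack([crop(s,250,85,66,66,6),crop(t,350,225,66,66,6)]))
# expected projections: grasp point, rod top, rod bottom
o=robot.observe();R=Ro.from_euler('xyz',o['tool_rot']);g=o['tool_pos']-R.apply([0,0,.008])
print(R.apply([1,0,0]),R.apply([0,0,1]))
d=R.apply(Ro.from_euler('y',0).apply([np.sin(np.radians(65)),0,-np.cos(np.radians(65))]));print("rod dir",d)
for k in(.063,-.117):
    X=g+d*k*np.sign(d[2]);print(k,X,(proj("scene",X)-[250,85])*6,(proj("top",X)-[350,225])*6+[396,0])
E
```

```text
shift/0.1 [-0.005 -0.003 -0.01 ] turn/90 [ 0.001  0.001 -0.   ]
[0.322 0.274 0.906] [ 0.694  0.582 -0.423]
rod dir [-0.002  0.003  1.   ]
0.063 [ 0.458 -0.231  0.358] [145.613 -21.985] [732.392 237.429]
-0.117 [ 0.458 -0.231  0.178] [152.899 167.264] [642.371 226.622]
```

View pics/c5.png

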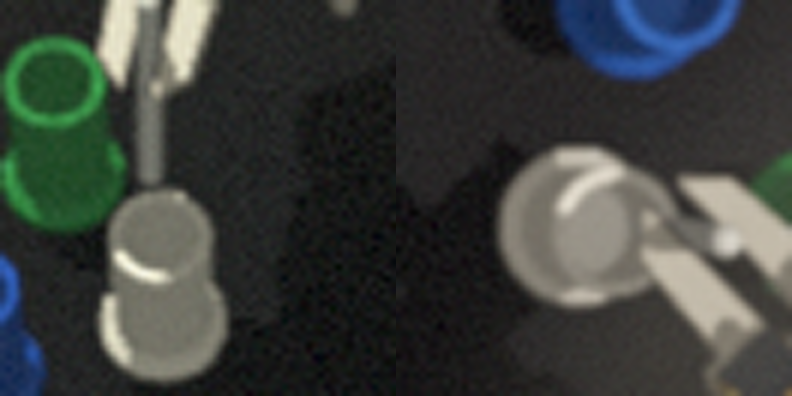

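The rod hangs nearly upright, lower end at scene-crop (149,181), about over the jar mouth at (160,235). Lowering, with a check partway.

>>> jog_arm:
  deltas: [-0.03,-0.03,-0.2,0,0,0,-0.03,-0.03,-0.4,0,0,0,-0.03,-0.03,-0.6,0,0,0,-0.03,-0.03,-0.8,0,0,0,-0.03,-0.03,-0.8,0,0,0]

```text
time: 11.42
tool_pos: [0.4601, -0.2287, 0.2092]
tool_rot: [-3.14, -1.134, 0.697]
contact_force: [-0.3, -0.4, -0.4]
opening: 0.011
```

>>> jog_arm:
  deltas: [0,0,-0.15,0,0,0,0,0,-0.3,0,0,0,0,0,-0.45,0,0,0,0,0,-0.6,0,0,0,0,0,-0.6,0,0,0]

```text
time: 11.83
tool_pos: [0.4604, -0.2298, 0.1507]
tool_rot: [3.138, -1.135, 0.702]
contact_force: [-0.3, -0.4, -1.1]
opening: 0.0113
```

```bash
python3 - <<'E'
from h import *
s=snap("scene");t=snap("top")
cv2.imwrite("pics/c6.png",np.hstack([crop(s,250,85,66,66,6),crop(t,350,225,66,66,6)]))
E
```

```text
(no output)
```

View pics/c6.png

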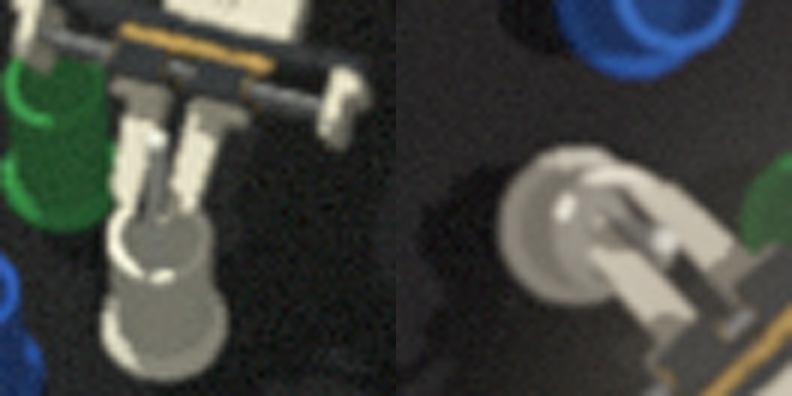

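The rod's lower part is inside the jar mouth with no contact force. Releasing, then backing off along the tool axis.

>>> jog_arm:
  deltas: [0,0,0,0,0,0,0,0,0,0,0,0,0,0,0,0,0,0,0,0,0,0,0,0,0,0,0,0,0,0]
  claw: 0.45

```text
time: 12.35
tool_pos: [0.4604, -0.2311, 0.1517]
tool_rot: [3.13, -1.135, 0.708]
contact_force: [0.7, -0.1, 0.1]
opening: 0.0389
```

>>> jog_arm:
  deltas: [0,0,0,0,0,0,-0.1,-0.08,0.06,0,0,0,-0.3,-0.25,0.18,0,0,0,-0.5,-0.42,0.3,0,0,0,-0.69,-0.58,0.42,0,0,0]

```text
time: 12.77
tool_pos: [0.3904, -0.2894, 0.1937]
tool_rot: [3.134, -1.135, 0.705]
contact_force: [-0.1, -0.8, -0.2]
opening: 0.0414
```

>>> jog_arm:
  deltas: [0,0,0.3,0,0,0,0,0,0.6,0,0,0,0,0,0.9,0,0,0,0,0,1.0,0,0,0,0,0,1.0,0,0,0]

```text
time: 13.18
tool_pos: [0.3914, -0.2894, 0.2951]
tool_rot: [3.121, -1.133, 0.716]
contact_force: [-0.2, 0.5, -1.3]
opening: 0.0414
```

```bash
python3 - <<'E'
from h import *
from rem import *
s=snap("scene");t=snap("top")
cv2.imwrite("pics/c7.png",np.hstack([crop(s,240,65,100,100,4),crop(t,340,205,100,100,4)]))
rem([.551,.111,.260],T(-1.32,20))
q=robot.observe()['qpos'];p0=robot.observe()['tool_pos'];R0=Ro.from_euler('xyz',robot.observe()['tool_rot'])
R1=T(-1.32,20);V=(R1*R0.inv()).as_rotvec();p1=np.array([.551,.111,.26]);e=0;x=q
for s_ in np.linspace(0,1,20):
    x,er=ik(p0+(p1-p0)*s_,Ro.from_rotvec(V*s_)*R0,x);e=max(e,er)
print(e,x,p0)
E
```

```text
shift/0.1 [ 1.598  3.997 -0.326] turn/90 [-0.167  0.483 -0.436]
5.3353630036452444e-11 [ 0.083  0.219  1.687 -0.046  0.889  1.699] [ 0.391 -0.289  0.293]
```

View pics/c7.png

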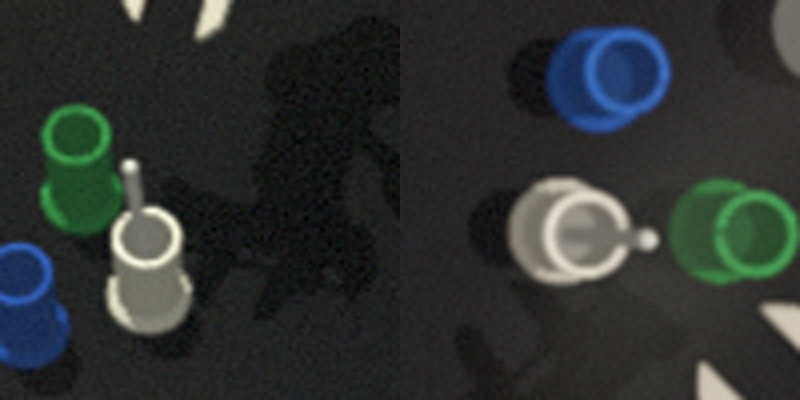

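Rod 1 stands in the white jar, leaning to −y, with its top at scene-crop (130,165) and top-crop (648,239). The jar is unmoved. Going to the middle rod.

>>> jog_arm:
  deltas: [0.11,0.27,0,-0.011,0.032,-0.029,0.21,0.53,0,-0.022,0.065,-0.058,0.32,0.8,0,-0.033,0.097,-0.087,0.32,0.8,0,-0.033,0.097,-0.087]

```text
time: 13.62
tool_pos: [0.4234, -0.2033, 0.2926]
tool_rot: [-3.056, -0.979, 0.489]
contact_force: [-0.1, 0.5, 0.0]
opening: 0.0412
```

>>> jog_arm:
  deltas: [0.11,0.27,0,-0.011,0.032,-0.029,0.21,0.53,0,-0.022,0.065,-0.058,0.32,0.8,0,-0.033,0.097,-0.087,0.32,0.8,0,-0.033,0.097,-0.087]

```text
time: 13.95
tool_pos: [0.4556, -0.123, 0.2929]
tool_rot: [-3.037, -0.818, 0.341]
contact_force: [0.6, -0.1, 0.5]
opening: 0.0412
```

>>> jog_arm:
  deltas: [0.11,0.27,0,-0.011,0.032,-0.029,0.21,0.53,0,-0.022,0.065,-0.058,0.32,0.8,0,-0.033,0.097,-0.087,0.32,0.8,0,-0.033,0.097,-0.087]

```text
time: 14.28
tool_pos: [0.4877, -0.0459, 0.2926]
tool_rot: [-3.051, -0.656, 0.211]
contact_force: [0.1, 0.9, -0.2]
opening: 0.0411
```

>>> jog_arm:
  deltas: [0.11,0.27,-0.1,-0.011,0.032,-0.029,0.21,0.53,-0.1,-0.022,0.065,-0.058,0.32,0.8,-0.2,-0.033,0.097,-0.087,0.32,0.8,-0.2,-0.033,0.097,-0.087]

```text
time: 14.62
tool_pos: [0.5191, 0.0303, 0.2714]
tool_rot: [-3.087, -0.497, 0.092]
contact_force: [-0.5, -0.8, -0.1]
opening: 0.0409
```

>>> jog_arm:
  deltas: [0.11,0.27,0,-0.011,0.032,-0.029,0.21,0.53,0,-0.022,0.065,-0.058,0.32,0.8,-0.1,-0.033,0.097,-0.087,0.32,0.8,-0.1,-0.033,0.097,-0.087,0.32,0.8,-0.1,-0.033,0.097,-0.087]

```text
time: 15.03
tool_pos: [0.5514, 0.1122, 0.2602]
tool_rot: [-3.139, -0.342, -0.019]
contact_force: [-0.1, 0.0, 0.3]
opening: 0.0412
```

```bash
python3 - <<'E'
from rem import *
rem([.551,.1115,.160],T(-1.32,20))
E
```

```text
shift/0.1 [-0.004 -0.007 -1.002] turn/90 [-0.002 -0.005 -0.003]
```

>>> jog_arm:
  deltas: [0,-0.01,-0.35,0,-0.005,0,0,-0.01,-0.7,0,-0.005,0,0,-0.01,-1.0,0,-0.005,0,0,-0.01,-1.0,0,-0.005,0,0,-0.01,-1.0,0,-0.005,0]

```text
time: 15.45
tool_pos: [0.5497, 0.1078, 0.1615]
tool_rot: [-3.138, -0.35, -0.024]
contact_force: [0.6, 0.1, 1.0]
opening: 0.0413
```

>>> jog_arm:
  deltas: [0.09,0,-0.25,0,0,0,0.18,0,-0.5,0,0,0,0.27,0,-0.73,0,0,0,0.27,0,-0.73,0,0,0,0.27,0,-0.73,0,0,0]

```text
time: 15.87
tool_pos: [0.5786, 0.1085, 0.0913]
tool_rot: [-3.137, -0.356, -0.024]
contact_force: [0.3, 0.2, 0.6]
opening: 0.0414
```

>>> jog_arm:
  deltas: [0,0,0,0,0,0,0,0,0,0,0,0,0,0,0,0,0,0,0,0,0,0,0,0,0,0,0,0,0,0]
  claw: 0
  newtons: 20

```text
time: 16.28
tool_pos: [0.5781, 0.1093, 0.0914]
tool_rot: [-3.136, -0.357, -0.024]
contact_force: [1.0, 7.0, 0.5]
opening: 0.0126
```

>>> jog_arm:
  deltas: [0,0,0,0,0,0,0,0,0,0,0,0,0,0,0,0,0,0]

```text
time: 16.53
tool_pos: [0.5783, 0.1095, 0.0911]
tool_rot: [-3.136, -0.357, -0.024]
contact_force: [-0.9, 3.5, 4.5]
opening: 0.0111
```

>>> jog_arm:
  deltas: [0,0,0.1,0,0,0,0,0,0.3,0,0,0,0,0,0.6,0,0,0,0,0,0.9,0,0,0,0,0,1.0,0,0,0]

```text
time: 16.95
tool_pos: [0.5795, 0.109, 0.1946]
tool_rot: [-3.136, -0.361, -0.024]
contact_force: [1.9, 0.5, 1.3]
opening: 0.0112
```

>>> jog_arm:
  deltas: [0,0,0.3,0,0,0,0,0,0.6,0,0,0,0,0,0.9,0,0,0,0,0,1.0,0,0,0,0,0,1.0,0,0,0]

```text
time: 17.37
tool_pos: [0.579, 0.109, 0.2937]
tool_rot: [-3.136, -0.361, -0.024]
contact_force: [0.3, 0.2, -1.0]
opening: 0.0115
```

>>> jog_arm:
  deltas: [0,0,0.2,0,0,0,0,0,0.4,0,0,0,0,0,0.4,0,0,0]

```text
time: 17.62
tool_pos: [0.5789, 0.109, 0.3327]
tool_rot: [-3.136, -0.36, -0.024]
contact_force: [0.1, 0.3, 0.6]
opening: 0.0113
```

```bash
python3 - <<'E'
from rem import *
from h import *
rem([.463,-.223,.33],T(40,65))
print(robot.observe()['opening'])
tp=tri((240+130/4-.4,65+165/4-.4),(340+248/4-.4,205+239/4-.4));print("rod1 top",tp)
E
```

```text
shift/0.1 [-1.159 -3.32  -0.027] turn/90 [ 0.164 -0.476  0.434]
0.011269263332367755
rod1 top (array([ 0.454, -0.257,  0.179]), np.float64(0.00044923700150908356))
```

Rod 1's top is at (0.454,−0.257,0.18), so I'll release rod 2 with the fingers above that, and slightly to +y in the mouth.

>>> jog_arm:
  deltas: [-0.08,-0.22,0,0.011,-0.032,0.029,-0.15,-0.44,0,0.022,-0.064,0.058,-0.23,-0.66,0,0.033,-0.095,0.087,-0.23,-0.66,0,0.033,-0.095,0.087]

```text
time: 17.95
tool_pos: [0.552, 0.0395, 0.3267]
tool_rot: [-3.086, -0.503, 0.091]
contact_force: [-0.8, 0.6, -0.9]
opening: 0.0113
```

>>> jog_arm:
  deltas: [-0.08,-0.22,0,0.011,-0.032,0.029,-0.15,-0.44,0,0.022,-0.064,0.058,-0.23,-0.66,0,0.033,-0.095,0.087,-0.23,-0.66,0,0.033,-0.095,0.087]

```text
time: 18.28
tool_pos: [0.5307, -0.0241, 0.328]
tool_rot: [-3.048, -0.66, 0.207]
contact_force: [-0.4, -1.1, -0.3]
opening: 0.0115
```

>>> jog_arm:
  deltas: [-0.08,-0.22,0,0.011,-0.032,0.029,-0.15,-0.44,0,0.022,-0.064,0.058,-0.23,-0.66,0,0.033,-0.095,0.087,-0.23,-0.66,0,0.033,-0.095,0.087]

```text
time: 18.62
tool_pos: [0.5075, -0.0937, 0.3275]
tool_rot: [-3.033, -0.818, 0.329]
contact_force: [1.3, -0.9, -0.9]
opening: 0.0115
```

>>> jog_arm:
  deltas: [-0.08,-0.22,0,0.011,-0.032,0.029,-0.15,-0.44,0,0.022,-0.064,0.058,-0.23,-0.66,0,0.033,-0.095,0.087,-0.23,-0.66,0,0.033,-0.095,0.087]

```text
time: 18.95
tool_pos: [0.4851, -0.1586, 0.3274]
tool_rot: [-3.046, -0.975, 0.476]
contact_force: [0.2, -0.7, -1.5]
opening: 0.0114
```

>>> jog_arm:
  deltas: [-0.08,-0.22,0,0.011,-0.032,0.029,-0.15,-0.44,0,0.022,-0.064,0.058,-0.24,-0.67,0,0.033,-0.095,0.087,-0.24,-0.67,0,0.033,-0.095,0.087,-0.24,-0.67,0,0.033,-0.095,0.087]

```text
time: 19.37
tool_pos: [0.462, -0.2223, 0.3282]
tool_rot: [-3.122, -1.128, 0.681]
contact_force: [0.0, 0.4, -0.2]
opening: 0.0113
```

```bash
python3 - <<'E'
from rem import *
rem([.461,-.223,.2],T(40,65))
E
```

```text
shift/0.1 [-0.01  -0.007 -1.282] turn/90 [-0.001 -0.007 -0.   ]
```

Descending to just above the rim, then a look.

>>> jog_arm:
  deltas: [-0.01,-0.01,-0.3,0,-0.007,0,-0.01,-0.01,-0.6,0,-0.007,0,-0.01,-0.01,-0.9,0,-0.007,0,-0.01,-0.01,-0.9,0,-0.007,0,-0.01,-0.01,-0.9,0,-0.007,0]

```text
time: 19.78
tool_pos: [0.4612, -0.221, 0.2403]
tool_rot: [3.139, -1.138, 0.704]
contact_force: [-0.1, -0.6, 0.1]
opening: 0.0115
```

```bash
python3 - <<'E'
from h import *
print(robot.observe()['tool_pos'])
s=snap("scene");t=snap("top")
cv2.imwrite("pics/c8.png",np.hstack([crop(s,250,85,66,66,6),crop(t,350,225,66,66,6)]))
E
```

```text
[ 0.46124466 -0.22100553  0.24031125]
```

View pics/c8.png

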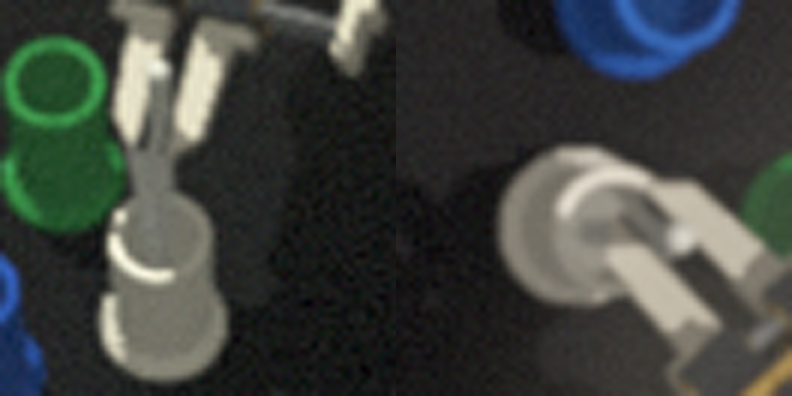

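Rod 2's lower end is at scene-crop (152,243), within the mouth centred at (160,235), and rod 1 is behind it at the −y rim. Lowering 40 mm and releasing.

>>> jog_arm:
  deltas: [0,-0.01,-0.1,0,0,0,0,-0.01,-0.2,0,0,0,0,-0.01,-0.3,0,0,0,0,-0.01,-0.4,0,0,0,0,-0.01,-0.4,0,0,0]

```text
time: 20.3
tool_pos: [0.4605, -0.2235, 0.1985]
tool_rot: [3.135, -1.138, 0.706]
contact_force: [1.0, -0.2, -0.4]
opening: 0.0112
```

>>> jog_arm:
  deltas: [0,0,0,0,0,0,0,0,0,0,0,0,0,0,0,0,0,0,0,0,0,0,0,0,0,0,0,0,0,0]
  claw: 0.45

```text
time: 20.72
tool_pos: [0.4609, -0.224, 0.2007]
tool_rot: [3.125, -1.138, 0.715]
contact_force: [-0.8, -0.2, -0.2]
opening: 0.0391
```

>>> jog_arm:
  deltas: [0,0,0,0,0,0,-0.1,-0.08,0.06,0,0,0,-0.3,-0.25,0.18,0,0,0,-0.5,-0.42,0.3,0,0,0,-0.69,-0.58,0.42,0,0,0]

```text
time: 21.13
tool_pos: [0.391, -0.2823, 0.243]
tool_rot: [3.127, -1.137, 0.714]
contact_force: [1.1, -0.6, -0.7]
opening: 0.0415
```

>>> jog_arm:
  deltas: [-0.2,-0.1,0.3,0,0,0,-0.2,-0.1,0.6,0,0,0,-0.2,-0.1,0.8,0,0,0,-0.2,-0.1,0.8,0,0,0,-0.2,-0.1,0.8,0,0,0]

```text
time: 21.55
tool_pos: [0.3718, -0.2919, 0.3229]
tool_rot: [3.122, -1.136, 0.718]
contact_force: [-0.6, -0.3, -0.7]
opening: 0.0412
```

```bash
python3 - <<'E'
from h import *
s=snap("scene");t=snap("top")
cv2.imwrite("pics/s9.png",s);cv2.imwrite("pics/t9.png",t)
cv2.imwrite("pics/c9.png",np.vstack([np.hstack([crop(s,240,65,100,75,4),crop(t,340,205,100,75,4)]),np.hstack([crop(s,190,80,200,150,2),crop(t,170,130,200,150,2)])]))
E
```

```text
(no output)
```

View pics/c9.png

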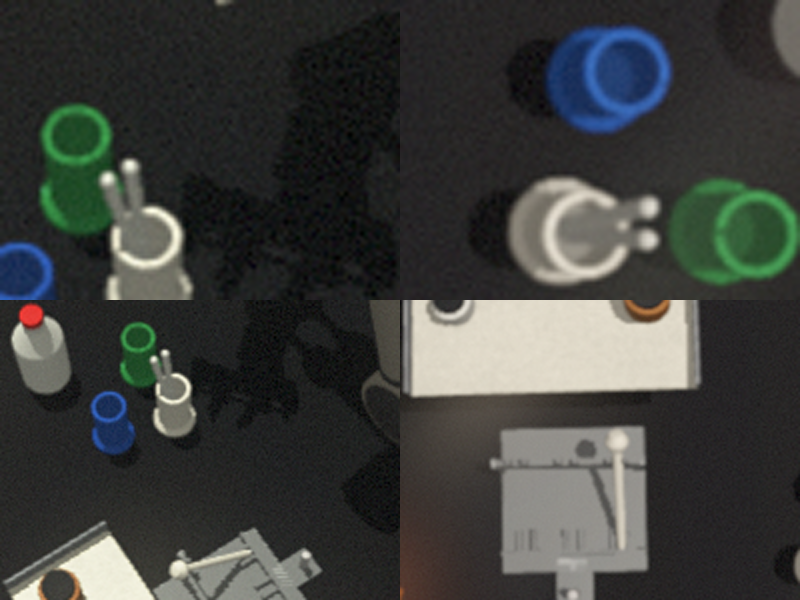

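Both rods stand in the white jar, tops at scene-crop (108,180) and (130,166). The pestle leans in its slot, head at bottom-right (618,440). The tray is flat and clear of the shelf, and the jars and bottle are in place. Handing in.

```bash
python3 -c "
from h import *
a=cv2.imread('pics/t2.png');b=cv2.imread('pics/t9.png')
for c in((0,0),):print('rack/bottle diff',np.abs(cv2.imread('pics/top0.png')[255:312,112:175].astype(int)-b[255:312,112:175]).mean(),np.abs(cv2.imread('pics/scene0.png')[80:130,190:230].astype(int)-cv2.imread('pics/s9.png')[80:130,190:230]).mean())
print(robot.observe()['contact_force'],robot.hand_in())"
```

```text
rack/bottle diff 1.6136637891023855 3.0725
the job is handed in; nothing more can be done
[-0.01159941 -0.59865668 -0.61950773] None
```

The job is done and handed in at about 21.7 s. No verdict was reported.

- **Tray:** I pulled it about 0.14 m by its steel post. The last pictures show it flat, with its back edge clear of the shelf.
- **Rods:** The plain rods were in the left and middle slots. Both now stand in the white porcelain jar, leaning on the rim on its green-jar side.
- **Pestle:** It still leans in its slot.
- **Jar, bottle and tube rack:** They show no movement. Comparing the bottle and rack areas with the first pictures gave only noise-level differences.
- **Robot:** It is clear of everything, and the contact force reads about zero.

Some checks disagreed slightly:
- **Rod and pestle heights:** From the images, the rod tops came out about 15 mm lower than the text and the pestle head about 24 mm lower. Part of this is where I picked the pixels. The grasps still held at 11 mm finger opening on the 12 mm rods.
- **First descents:** The first lowering to the post stopped about 8 mm high. I corrected it before the grip closed fully.
- **First transfer:** Joint speed limits cut it short. I worked out what remained and completed it.

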